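Push a tin past the spring catch of a feed track

TASK

In the wooden feed track a flat yellow tin is held back by two spring pins. With the fingertips, press the red bar behind the tin down so that both pins sink, keep it down while you push the tin along the track past the pins into the end bay, then let the bar spring up again so that the pins stand behind the tin. Only press and push: do not lift or tip the tin, and leave the other things where they are.

Things in the scene. Friction and masses are not known exactly. Their poses are not given: they have to be found in the camera images.
- track: Straight feed track of light wood, fixed on the worktop, 275 x 100 mm. Origin: on the worktop, on the centre line, midway between the two catch pins. x axis = push direction along the track, z up. It runs from x = -180 mm (entry end, where the tin is) to +97 mm. Side walls: inner faces 41 mm off the centre line, tops 45 mm above the worktop.
- runners (a point): Point on the centre line between the pins (x = y = 0 of the track) at the level of the runners' tops, 30 mm above the worktop. The tin slides on two aluminium runners 22 to 34 mm either side of the centre line (gap at the pins). Between them is an open channel 44 mm wide with the red bar in it.
- pin_top (a point): Top of one of the two steel catch pins, 8 mm diameter, at x = 0, 29 mm either side of the track's centre line, out of the way of fingertips in the channel. They are fixed to the red bar and move with it: bar up, they stand 8 mm above the runners and block the tin both ways; bar fully down, 4 mm below the runners.
- end_stop (a point): Middle of the face of the darker wooden end stop, at x = +88 mm in the track's frame, at the level of the runners' tops. The end bay lies between the pins and this face.
- press_bar (a joint): Travel of the red press bar with its catch pins, in m: 0 = up, 0.012 = fully down at its stop. It moves straight down wherever along its length it is pressed and springs up when let go: about 4 N to start it, 8 N fully down. The pins are below the runners from 0.008 on; press 0.010 or more to have them well clear. The tin's weight does not keep it down.
- bar_top (a point): Point on the flat upper face of the red bar, on the centre line, 100 mm before the pins; moves with the bar: 28 mm above the worktop when up, 16 mm fully down. The face is 39 mm wide and runs from x = -167 to +77 mm in the track's frame, so fingertips holding it down can slide along it and push the tin ahead of them.
- fish_tin: Flat loose tin, plain yellow side and lid with steel rims, 75 mm diameter, 30 high, about 0.2 kg. Origin: centre of its underside, 30 mm above the worktop when on the runners. It starts with its centre 35 to 85 mm before the pins (x = -85 to -35 mm of the track), clears them when its centre is beyond x = +32 mm, and touches the end stop at x = +50 mm.
- pea_tin: Bystander: food tin standing upright, diameter 75, height 58 (mm), loose, beside the track; not to be moved. Origin: centre of its underside.
- tomato_tin: Bystander: food tin standing upright, diameter 57, height 72 (mm), loose, beside the track; not to be moved. Origin: centre of its underside.
- garlic: Bystander: garlic bulb, 60 wide, 59 high (mm), loose, beside the track; not to be moved. Origin: centre of its underside.
- onion: Bystander: brown onion, 75 wide, 77 high (mm), loose, beside the track; not to be moved. Origin: centre of its underside.
- lemon: Bystander: yellow lemon, 78 x 55 x 56 (mm), loose, beside the track; not to be moved. Origin: centre of its underside.
- cherry: Bystander: small red tomato, 25 wide (mm), loose, beside the track; not to be moved. Origin: centre of its underside.
- spice: Bystander: spice jar with red cap, diameter 45, height 106 (mm), loose, beside the track; not to be moved. Origin: centre of its underside.
Mind the look-alikes: they are no part of the job. Of the things that look like the fish_tin, the middle-sized one is meant.

How it is judged:
By the outcome, as a careful person would: the job done as asked, in the order asked, and still so for the second after the job is handed in, with the robot touching nothing.
It also fails if it takes over 35 s, if anything falls off the work surface, if the arm or the gripper's body presses on something with over 40 N, if the wrist force passes 120 N, or if a joint passes its speed limit or range.

ROBOT

A 7-joint arm with a two-finger parallel gripper is mounted at the origin on a cart in front of the work surface, level with it; the furniture and walls round the work are solid. World frame = base frame: x ahead of the robot, y to its left, z up, the work surface at z = 0. Lengths are in m, angles in rad, forces in N, time in s.
With the tool pointing down it reaches from about 0.4 to 0.75 m from the base axis. Payload 19.5 kg.
Tool frame: the origin (TCP) lies on the centre line of the jaws, within the pads' length; the fingertips stand 11 mm ahead of it and the grasp point (between the pads) lies 8 mm behind it; z points along the fingers, y is the line along which they close (so a half turn about z gives the same grasp; the last joint's range is limited). The gripper opens to 85 mm and grips with 20 to 120 N. Pads are 22 mm wide; open, the fingers measure 114 mm over their backs; the gripper's body (76 mm by 85 mm) begins 54 mm behind the grasp point. The pads swing forward as they close: fully open they stand 13 mm farther back than shut.
Start: joints at [-1.317, 0.707, -0.028, 1.485, 0.022, 0.951, -0.075], TCP at [0.168, 0.55, 0.206] pointing down, gripper open.
Joint ranges: [-2.71, 2.71], [-0.32, 2.16], [-1.57, 1.52], [0, 2.45], [-1.46, 4.6], [0, 2.02], [-2.83, 2.83]. Speed limits (rad/s): [1.89, 1.89, 2.57, 2.57, 3.01, 3.01, 3.01].

INTERFACE

Orientations are given as a unit quaternion [x, y, z, w].
In Python, from rig import bot gives the robot as it stands.
- The arm moves only by the tool send_rows, never from a script. Its argument "motion" is a list that holds one entry, the list of rows, each a list of 7 numbers: the turn, a rotation vector about the world's x, y, z normalised to -1 to 1, where 1 is 30 degrees, then the shift along the world's x, y, z normalised to -1 to 1, where 1 is 0.5 m, then the opening, from 0 (shut) to 1 (fully open). In form: [[[rx, ry, rz, tx, ty, tz, claw], ...]]. A call has 1 to 8 rows; each row is the pose to reach, as a shift and turn from the pose commanded when the call began; what a row does not reach only later rows make up. A row lasts 1/12 s, in which the tool goes at most 41.7 mm and 7.16 degrees, less where a joint would pass 70% of its speed; a pose out of reach is approached as far as the arm can. A call with a number of a shift or a turn outside -1 to 1 is refused whole. A call with a gripper value outside its range is refused whole. The fingers move at their own pace and stop on an object; the grip force is fixed at half the most. Time passes only in rows, so rows that repeat a pose let the fingers close. It gives the time, the measured TCP pose, the force, the opening and the grip force at its end, in the units of the state.
- bot.read_state(): the state, without advancing time (a new reading comes with each control period).
- bot.snapshot(name): name is "side" or "top" or "wrist"; returns a dict with "color" (420x560x3 uint8, red, green, blue), "fx", "fy", "cx", "cy" (pixels), "k1" (the pictures are not rectified: a ray, as slopes to the right and down, at radius r is drawn at 1 + k1 r^2 times it, then the intrinsics apply), "camera_from_world" (4x4, takes a point from world to camera coordinates); the wrist camera has in their place "tool_from_camera" (4x4, takes a point from camera to tool coordinates, whose origin is the TCP and whose axes are the flange's). Camera axes: x right, y down, z forward; pixel columns grow to the right and rows downward; lengths in m; the calibration is good to about 2 mm. A picture is of the moment at which its call begins: read the wrist's pose just before it. There is no depth.
- bot.sign_off(): hands the job in; it is judged then, once.
Trained networks look in a picture, given as the dict that the camera call returned (one of the last four; its "shot" number tells which), for a name from the list of things; names that differ only in an ending like _2 or _b are one class to them, and where a whole thing is asked for, a point or a joint stands for the part that bears it (a point fixed in the world has none). Each returns a list of dicts, best first, with "conf" (0 to 1); they miss things now and then, are a little off and sometimes report something else, mostly with a low value. They report only what shows in the picture. A call takes as long as a camera call. They do not tell look-alikes from the thing itself.
- bot.silhouettes(picture, target): "mask" (420x560 bool, what is visible of it) and "xy" ([column, row] in pixels, amid what is visible of it).
- bot.spot_point(picture, target): "xy" ([column, row] in pixels: a listed point, or the origin of a listed thing).
The state is a dict: "clock": time; "joint_positions": joint angles; "qd": joint speeds; "joint_efforts": joint torques, N m; "position": TCP position; "tool_rot": TCP orientation; "ft_force": force on the tool from outside, world axes, zero at the start; "ft_torque": the same for the moment, N m; "width": finger opening in m; "gripper_force": force on a finger pad.
Only numpy, scipy, OpenCV 4.12 (cv2) and the standard library are available. Lean on these libraries where they do the work, as an engineer would, in place of code of your own. Each camera call takes 0.05 s, during which the arm holds its last target. There are 200 camera calls.

## Working session

There is one attempt and no reset: what is moved stays moved. The work goes in short steps, Python scripts to look and compute and a tool call to move; the robot and the scene stay as the last step left them, time stands still between calls to the robot, and variables do not carry over. Pictures are saved under pics/ and viewed, at most 13 in all, crops included, and the job is handed in when it is done.

Besides the shell and the picture viewer there is one more tool, called as a command line: name --argument value ..., lists and objects as JSON in quotes. send_rows: Moves the arm, as the interface text tells. Scaled input: -1 to 1 covers 0.5 m each way for a shift and 30 degrees each way for a turn. Its arguments: {"type":"object","properties":{"motion":{"type":"array","items":{"type":"array","items":{"type":"array","items":{"type":"number"}}}}},"required":["motion"]}

```bash
mkdir -p pics
cat > h.py <<'E'
import numpy as np,cv2
from rig import bot
def ray(p,xy):
    K=np.array([[p['fx'],0,p['cx']],[0,p['fy'],p['cy']],[0,0,1.]])
    u=cv2.undistortPoints(np.array([[xy]],float),K,np.array([p['k1'],0,0,0.]))[0,0]
    T=np.linalg.inv(p['camera_from_world']); d=T[:3,:3]@[u[0],u[1],1]
    return T[:3,3],d
def onz(p,xy,z):
    o,d=ray(p,xy); return (o+d*(z-o[2])/d[2])
def proj(p,P):
    T=p['camera_from_world']; c=T[:3,:3]@P+T[:3,3]; s=c[:2]/c[2]; s=s*(1+p['k1']*(s@s))
    return np.array([s[0]*p['fx']+p['cx'],s[1]*p['fy']+p['cy']])
E
python3 - <<'E'
from h import *
s=bot.read_state();print(s)
for n in('top','side'):
    p=bot.snapshot(n);cv2.imwrite(f'pics/{n}0.png',p['color'][:,:,::-1])
    for t,z in(('fish_tin',.03),('runners',.03),('pin_top',.038),('end_stop',.03),('bar_top',.028)):
        for r in bot.spot_point(p,t)[:4]: print(n,t,np.round(r['xy']),round(r['conf'],2),onz(p,r['xy'],z).round(4))
    print(np.linalg.inv(p['camera_from_world'])[:3,3])
E
```

```text
{'clock': 0.0, 'joint_positions': array([-1.31671289,  0.70711198, -0.02760635,  1.48501158,  0.02199985,
        0.95090784, -0.07553101]), 'qd': array([ 9.94684506e-04,  3.65093366e-05, -3.52998958e-05, -1.52731499e-03,
       -5.25981623e-04,  8.75272910e-04, -6.86309027e-04]), 'joint_efforts': array([ 2.13872685e-03, -8.83188057e+01,  1.23583306e+00, -2.36170846e+01,
        1.71326817e-02,  6.47310677e-03,  7.57269362e-06]), 'position': array([0.16752546, 0.54973693, 0.20531946]), 'tool_rot': array([ 1.47372394e-01,  9.89080914e-01, -5.64752053e-04, -6.16449744e-05]), 'ft_force': array([0.26544707, 0.4963675 , 0.20939618]), 'ft_torque': array([ 0.02199648,  0.01072932, -0.02763517]), 'gripper_force': 0.0, 'width': 0.0853152070176346}
top fish_tin [292. 199.] 0.74 [0.4952 0.0266 0.03  ]
top fish_tin [387. 189.] 0.74 [ 0.5119 -0.1826  0.03  ]
top fish_tin [330. 268.] 0.69 [ 0.3436 -0.0527  0.03  ]
top runners [265. 205.] 0.87 [0.4846 0.0866 0.03  ]
top pin_top [270. 220.] 0.62 [0.4496 0.0745 0.038 ]
top pin_top [229. 177.] 0.16 [0.5471 0.1623 0.038 ]
top end_stop [227. 218.] 0.9 [0.4583 0.169  0.03  ]
top end_stop [262. 207.] 0.49 [0.4799 0.0933 0.03  ]
top end_stop [293. 200.] 0.25 [0.4939 0.0251 0.03  ]
top bar_top [309. 199.] 0.77 [ 0.4943 -0.0105  0.028 ]
top bar_top [258. 168.] 0.57 [0.5663 0.0987 0.028 ]
[0.40277484 0.05004595 0.99731233]
side fish_tin [308. 176.] 0.91 [ 0.5046 -0.146   0.03  ]
side fish_tin [290. 215.] 0.85 [0.4984 0.0201 0.03  ]
side fish_tin [380. 219.] 0.6 [ 0.3325 -0.02    0.03  ]
side runners [290. 234.] 0.63 [0.4814 0.0839 0.03  ]
side pin_top [303. 234.] 0.62 [0.4566 0.0872 0.038 ]
side end_stop [288. 265.] 0.58 [0.4612 0.1721 0.03  ]
side end_stop [288. 234.] 0.21 [0.4854 0.0828 0.03  ]
[0.29744248 0.80382151 0.53512465]
```

View pics/top0.png

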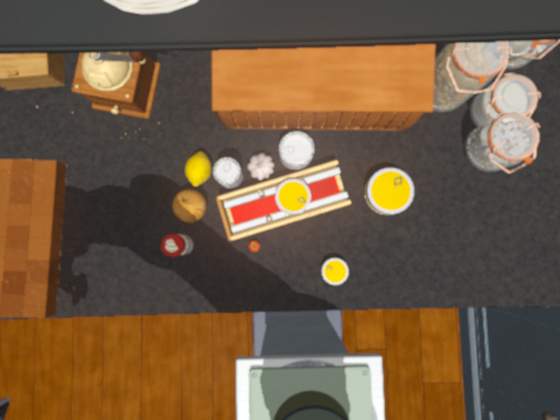

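View pics/side0.png

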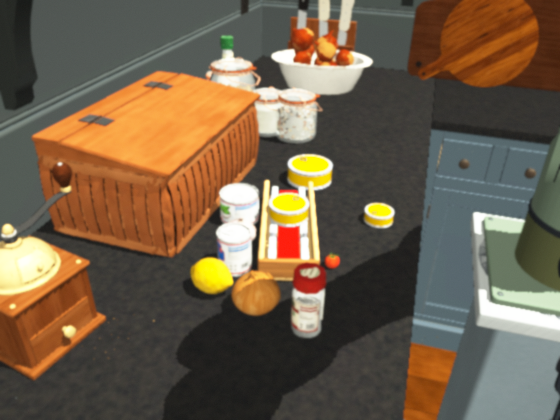

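The three yellow tins in the top view are at (292,199), (387,189) and (330,268). The middle-sized one is at (292,199), and it lies in the track. I'll fit the track pose from its silhouettes and check it in a crop.

```bash
cat > fit.py <<'E'
from h import *
from scipy.optimize import minimize
ps={n:bot.snapshot(n) for n in('top','side')}
M={}
for n,p in ps.items():
    m=np.zeros((420,560),bool)
    rs=bot.silhouettes(p,'track'); print(n,[(r['conf'],r['mask'].sum()) for r in rs])
    m=rs[0]['mask'].astype(np.uint8)
    h=cv2.convexHull(cv2.findNonZero(m)); m=cv2.fillConvexPoly(np.zeros((420,560),np.uint8),h,1); M[n]=m
def W(q,P):
    c,s=np.cos(q[2]),np.sin(q[2]); return np.array([q[0]+c*P[0]-s*P[1],q[1]+s*P[0]+c*P[1],P[2]])
B=[(x,y,z) for x in(-.18,.097) for y in(-.05,.05) for z in(0,.045)]
def cost(q,names=('top',)):
    e=0
    for n in names:
        pts=np.array([proj(ps[n],W(q,b)) for b in B])
        h=cv2.convexHull((pts*16).astype(np.int32)); m=np.zeros((420,560),np.uint8); cv2.fillConvexPoly(m,h,1,shift=4)
        e+=(m!=M[n]).sum()/M[n].sum()
    return e
q0=np.array([.4846,.0866,np.arctan2(.083,-.025)])
S=np.vstack([q0,q0+np.diag([.008,.008,.08])])
q=minimize(cost,q0,method='Nelder-Mead',options=dict(initial_simplex=S)).x
for k in(('top',),('top','side')):
    r=minimize(cost,q,method='Nelder-Mead',args=(k,),options=dict(initial_simplex=np.vstack([q,q+np.diag([.005,.005,.05])])));print(k,r.x,r.fun)
    if len(k)==1: qt=r.x
q=r.x
p=ps['top'];im=cv2.resize(p['color'][120:300,190:430,::-1],None,fx=3.3,fy=3.3,interpolation=cv2.INTER_CUBIC)
def dot(P,c):
    a=(proj(p,W(q,P))-[190,120]+.5)*3.3; cv2.circle(im,tuple(int(v) for v in a),3,c,-1)
for b in B[1::2]: dot(b,(255,0,255))
for y in(-.029,.029): dot((0,y,.038),(0,255,0))
dot((.088,0,.03),(255,0,0)); dot((-.167,0,.028),(255,255,0))
rs=bot.silhouettes(p,'fish_tin')
for r in rs[:3]:
    m=r['mask'];print(r['xy'],r['conf'],m.sum())
    w=onz(p,r['xy'],.055);d=w[:2]-q[:2];c,s=np.cos(q[2]),np.sin(q[2]);print('track xy',c*d[0]+s*d[1],-s*d[0]+c*d[1],'diam',2*np.sqrt(m.sum()/np.pi)/p['fx']*.94)
cv2.imwrite('pics/crop.png',im)
E
python3 fit.py
```

```text
top [(0.88, np.int64(4770))]
side [(0.86, np.int64(3322)), (0.74, np.int64(1142)), (0.59, np.int64(1593))]
('top',) [0.48206314 0.08686931 1.84724272] 0.02235839682013912
('top', 'side') [0.48364948 0.08521222 1.84239538] 0.15346831918349563
[293.5, 197.7] 0.98 937
track xy -0.06267334550687458 0.004409646367054395 diam 0.07350169698693464
[388.2, 189.7] 0.7 1685
track xy -0.2614609247839885 0.04718279337206359 diam 0.0985660887023644
```

View pics/crop.png

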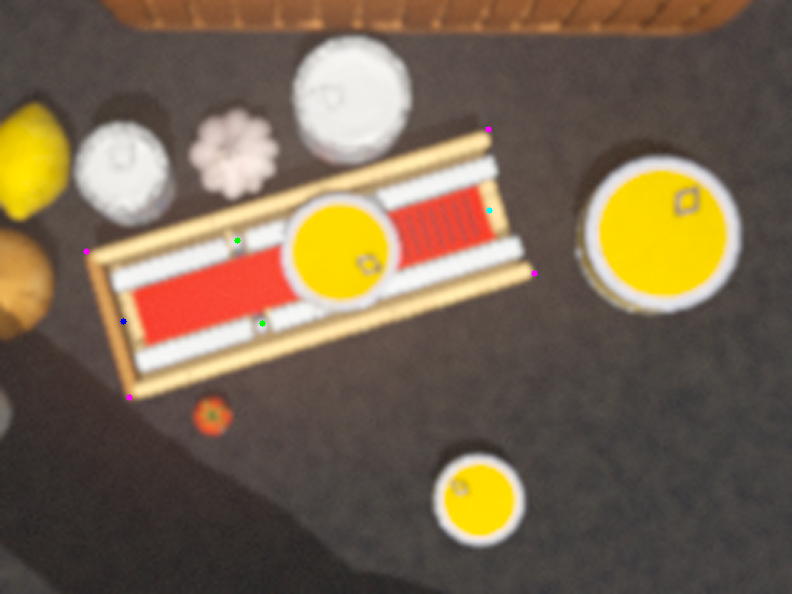

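The fit holds: the green dots sit on both pins, and the tin in the track at crop (340,250) measures about 75 mm, between the 99 mm tin at (660,233) and the smaller one at (480,500). It is centred at track x ≈ -63 mm. The end stop is at crop (123,321). I'm moving to above the ribbed part of the bar, behind the tin.

send_rows --motion '[[[0,0,-0.96,0.34,-0.57,0,0],[0,0,-0.96,0.34,-0.57,0,0],[0,0,-0.96,0.34,-0.57,0,0],[0,0,-0.96,0.34,-0.57,0,0],[0,0,-0.96,0.34,-0.57,0,0],[0,0,-0.96,0.34,-0.57,0,0],[0,0,-0.96,0.34,-0.57,0,0],[0,0,-0.96,0.34,-0.57,0,0]]]'

```text
clock: 1.52
position: [0.3383, 0.2631, 0.206]
tool_rot: [0.389, 0.921, 0.0, 0.0]
ft_force: [0.7, 1.1, 0.3]
width: 0.0002
gripper_force: 0.0
```

```bash
cat >> h.py <<'E'
from scipy.spatial.transform import Rotation as R
Q=np.array([.4836,.0852,1.8424])
def rep(tx,ty,z):
    s=bot.read_state();c,sn=np.cos(Q[2]),np.sin(Q[2])
    t=np.array([Q[0]+c*tx-sn*ty,Q[1]+sn*tx+c*ty,z]);d=s['position'][:2]-Q[:2]
    Y=np.array([sn,-c,0]);Z=np.array([0,0,-1.]);D=np.stack([np.cross(Y,Z),Y,Z],1)
    rv=(R.from_matrix(D)*R.from_quat(s['tool_rot']).inv()).as_rotvec(degrees=True)
    print('t',s['clock'],'pos',s['position'].round(4),'track',np.round([c*d[0]+sn*d[1],-sn*d[0]+c*d[1]],4),'F',s['ft_force'].round(1),'w',round(s['width'],4))
    print('row turn',(rv/30).round(3),'shift',((t-s['position'])/.5).round(4))
E
python3 -c "
from h import *
rep(-.132,0,.12)"
```

```text
t 1.5167 pos [0.3383 0.2631 0.206 ] track [0.2104 0.0923] F [0.7 1.1 0.3] w 0.0002
row turn [-0.     0.001 -0.956] shift [ 0.3615 -0.6102 -0.1719]
```

send_rows --motion '[[[0,0,-0.956,0.3615,-0.61,0,0],[0,0,-0.956,0.3615,-0.61,0,0],[0,0,-0.956,0.3615,-0.61,0,0],[0,0,-0.956,0.3615,-0.61,0,0],[0,0,-0.956,0.3615,-0.61,0,0],[0,0,-0.956,0.3615,-0.61,-0.1,0],[0,0,-0.956,0.3615,-0.61,-0.17,0],[0,0,-0.956,0.3615,-0.61,-0.17,0]]]'

```text
clock: 2.18
position: [0.5002, -0.0096, 0.1454]
tool_rot: [0.605, 0.796, 0.001, 0.001]
ft_force: [0.3, 0.5, -0.6]
width: -0.0003
gripper_force: 0.0
```

```bash
python3 -c "
from h import *
rep(-.132,0,.08)"
```

```text
t 2.1833 pos [ 0.5002 -0.0096  0.1454] track [-0.0957  0.0094] F [ 0.3  0.5 -0.6] w -0.0003
row turn [-0.001  0.003  0.   ] shift [ 0.0375 -0.0648 -0.1309]
```

send_rows --motion '[[[0,0,0,0.0375,-0.065,0,0],[0,0,0,0.0375,-0.065,0,0],[0,0,0,0.0375,-0.065,-0.13,0],[0,0,0,0.0375,-0.065,-0.13,0],[0,0,0,0.0375,-0.065,-0.13,0],[0,0,0,0.0375,-0.065,-0.13,0]]]'

```text
clock: 2.68
position: [0.5177, -0.0402, 0.081]
tool_rot: [0.605, 0.796, -0.0, -0.001]
ft_force: [-0.4, 0.0, 1.0]
width: 0.0
gripper_force: 0.0
```

```bash
python3 -c "
from h import *
rep(-.132,0,.045)
im=[bot.snapshot(n)['color'][:,:,::-1] for n in ('wrist','side')]
im[1]=cv2.resize(im[1][150:300,200:400],(560,420),interpolation=cv2.INTER_CUBIC)
cv2.imwrite('pics/a.png',cv2.resize(np.hstack(im),(800,300)))"
```

```text
t 2.6833 pos [ 0.5177 -0.0402  0.081 ] track [-0.13    0.0008] F [-0.4  0.   1. ] w 0.0
row turn [ 0.    -0.003 -0.   ] shift [ 0.0026 -0.0035 -0.072 ]
```

View pics/a.png

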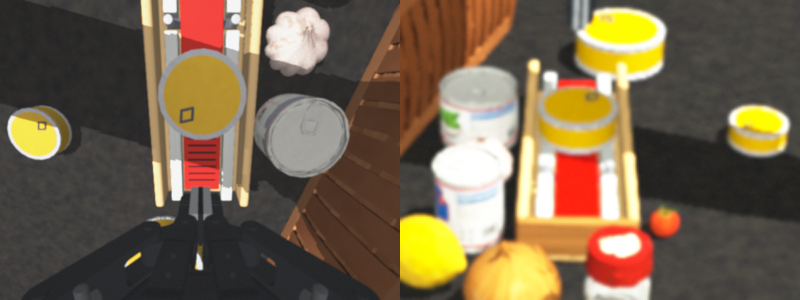

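```bash
python3 -c "
from h import *
s=bot.read_state();p=bot.snapshot('side');print('side tcp,tip',proj(p,s['position']),proj(p,s['position']-[0,0,.011]))
t=bot.snapshot('top');print('top tcp',proj(t,s['position']))
w=bot.snapshot('wrist');T=w['tool_from_camera'];print(T.round(3))
W=np.eye(4);W[:3,:3]=R.from_quat(s['tool_rot']).as_matrix();W[:3,3]=s['position'];w['camera_from_world']=np.linalg.inv(W@T)
print('wrist tip',proj(w,s['position']-[0,0,.011]))
c,sn=np.cos(Q[2]),np.sin(Q[2])
for n,P in(('pinL',(0,.029,.038)),('pinR',(0,-.029,.038)),('tin top',(-.0627,0,.06)),('barend',(-.167,0,.028))): print(n,proj(w,np.array([Q[0]+c*P[0]-sn*P[1],Q[1]+sn*P[0]+c*P[1],P[2]])))
a=cv2.resize(t['color'][100:310,170:450,::-1],(560,420),interpolation=cv2.INTER_CUBIC)
cv2.imwrite('pics/b.png',cv2.resize(np.hstack([a,p['color'][:,:,::-1]]),(800,300)))
"
```

```text
side tcp,tip [289.3558414  175.10738958] [289.19488829 180.05481618]
top tcp [324.18291744 184.90908267]
[[ 0.    -0.948 -0.32   0.082]
 [ 1.     0.    -0.     0.   ]
 [ 0.    -0.32   0.948 -0.168]
 [ 0.     0.     0.     1.   ]]
wrist tip [280.3114369  247.08351467]
pinL [232.79628167  29.90008815]
pinR [327.3545342   29.97490386]
tin top [280.08852769 137.37606502]
barend [280.06334866 265.88836095]
```

View pics/b.png

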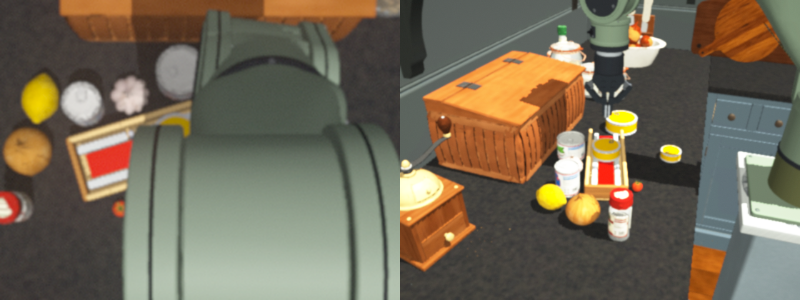

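```bash
python3 -c "
from h import *
w=bot.snapshot('wrist')['color'];p=bot.snapshot('side')['color']
a=cv2.resize(w[200:350,205:355,::-1],(400,400),interpolation=cv2.INTER_CUBIC)
b=cv2.resize(p[120:220,240:340,::-1],(400,400),interpolation=cv2.INTER_CUBIC)
cv2.imwrite('pics/c.png',np.hstack([a,b]))"
```

```text
(no output)
```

View pics/c.png

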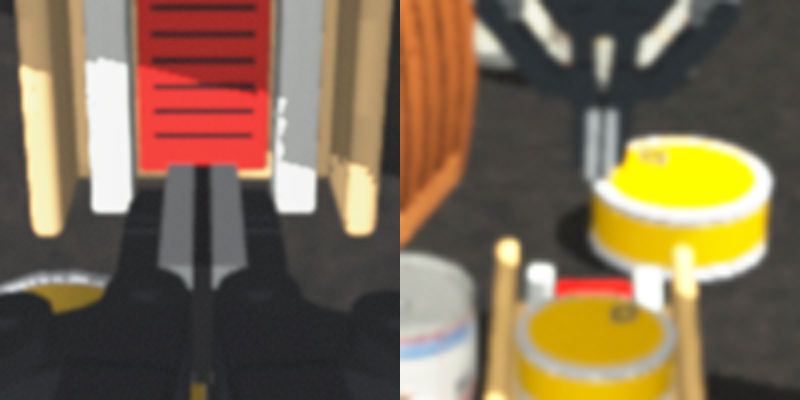

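The wrist crop shows the fingertips centred over the channel, with their tip edge at about row 262 of the full image. That is lower than predicted, so the tip looks higher than stated. I'll shift 8 mm forward, descend in steps and feel for contact.

send_rows --motion '[[[0,0,0,-0.002,0.012,0,0],[0,0,0,-0.002,0.012,-0.03,0],[0,0,0,-0.002,0.012,-0.06,0],[0,0,0,-0.002,0.012,-0.06,0],[0,0,0,-0.002,0.012,-0.06,0]]]'

```text
clock: 3.45
position: [0.5167, -0.0339, 0.0509]
tool_rot: [0.605, 0.796, -0.0, -0.0]
ft_force: [-0.6, -0.6, 0.8]
width: -0.0002
gripper_force: 0.0
```

```bash
python3 -c "
from h import *
rep(-.122,0,.039)
w=bot.snapshot('wrist')['color'];p=bot.snapshot('side')['color']
a=cv2.resize(w[120:320,180:380,::-1],(400,400),interpolation=cv2.INTER_CUBIC)
b=cv2.resize(p[140:240,240:340,::-1],(400,400),interpolation=cv2.INTER_CUBIC)
cv2.imwrite('pics/d.png',np.hstack([a,b]))"
```

```text
t 3.45 pos [ 0.5167 -0.0339  0.0509] track [-1.236e-01  1.000e-04] F [-0.6 -0.6  0.8] w -0.0002
row turn [-0.    -0.002 -0.001] shift [-0.0007  0.0031 -0.0239]
```

View pics/d.png

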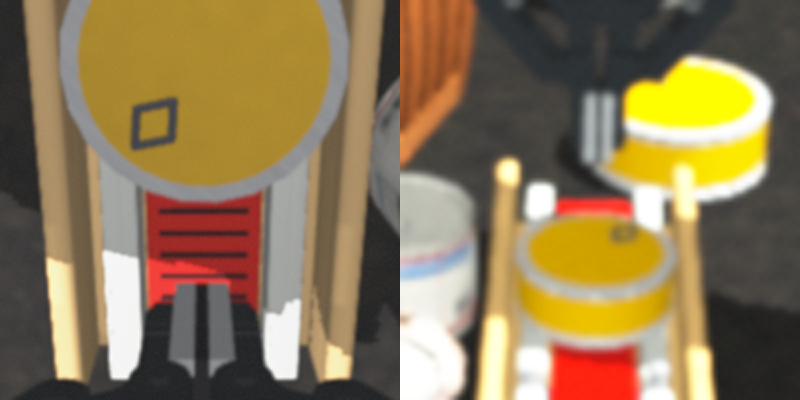

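send_rows --motion '[[[0,0,0,0,0,-0.008,0],[0,0,0,0,0,-0.012,0],[0,0,0,0,0,-0.016,0],[0,0,0,0,0,-0.016,0],[0,0,0,0,0,-0.016,0]]]'

```text
clock: 3.97
position: [0.5169, -0.0342, 0.0429]
tool_rot: [0.605, 0.796, -0.0, -0.0]
ft_force: [-0.1, 0.3, 1.1]
width: 0.0002
gripper_force: 0.0
```

send_rows --motion '[[[0,0,0,0,0,-0.004,0],[0,0,0,0,0,-0.008,0],[0,0,0,0,0,-0.012,0],[0,0,0,0,0,-0.012,0],[0,0,0,0,0,-0.012,0]]]'

```text
clock: 4.38
position: [0.5169, -0.0342, 0.0368]
tool_rot: [0.605, 0.796, -0.0, -0.0]
ft_force: [-0.0, -0.4, 0.8]
width: 0.0001
gripper_force: 0.0
```

send_rows --motion '[[[0,0,0,0,0,-0.004,0],[0,0,0,0,0,-0.008,0],[0,0,0,0,0,-0.012,0],[0,0,0,0,0,-0.012,0],[0,0,0,0,0,-0.012,0]]]'

```text
clock: 4.8
position: [0.5169, -0.0342, 0.0308]
tool_rot: [0.605, 0.796, -0.0, -0.0]
ft_force: [-0.5, -0.6, 0.6]
width: -0.0002
gripper_force: 0.0
```

```bash
python3 -c "
from h import *
rep(-.122,0,.025)
w=bot.snapshot('wrist')['color'];p=bot.snapshot('side')['color']
a=cv2.resize(w[120:320,180:380,::-1],(400,400),interpolation=cv2.INTER_CUBIC)
b=cv2.resize(p[140:240,240:340,::-1],(400,400),interpolation=cv2.INTER_CUBIC)
cv2.imwrite('pics/e.png',np.hstack([a,b]))"
```

```text
t 4.8 pos [ 0.5169 -0.0342  0.0308] track [-0.124 -0.   ] F [-0.5 -0.6  0.6] w -0.0002
row turn [ 0.    -0.001 -0.   ] shift [-0.0012  0.0038 -0.0116]
```

View pics/e.png

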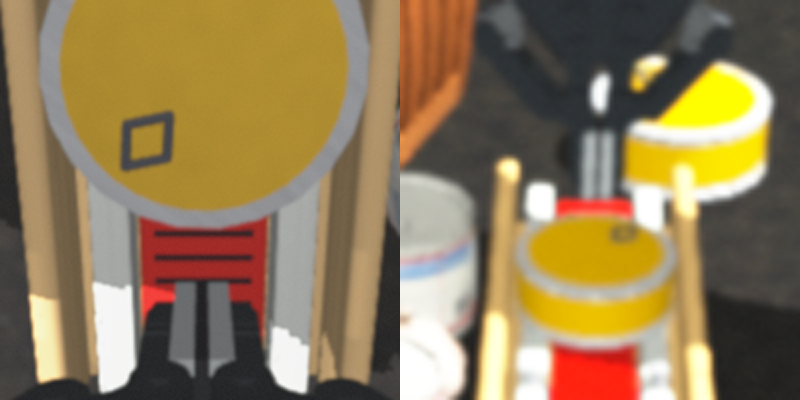

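The tips are centred in the channel (crop column 202, bar centre 204) and still above the bar, with clear space behind the tin. I'll keep going down.

send_rows --motion '[[[0,0,0,0,0,-0.004,0],[0,0,0,0,0,-0.008,0],[0,0,0,0,0,-0.012,0],[0,0,0,0,0,-0.016,0],[0,0,0,0,0,-0.016,0],[0,0,0,0,0,-0.016,0]]]'

```text
clock: 5.4
position: [0.5169, -0.0342, 0.0228]
tool_rot: [0.605, 0.796, -0.0, -0.0]
ft_force: [1.1, -0.5, 0.0]
width: -0.0003
gripper_force: 0.0
```

send_rows --motion '[[[0,0,0,0,0,-0.004,0],[0,0,0,0,0,-0.008,0],[0,0,0,0,0,-0.008,0],[0,0,0,0,0,-0.008,0]]]'

```text
clock: 5.73
position: [0.5169, -0.0342, 0.0188]
tool_rot: [0.605, 0.796, -0.0, -0.0]
ft_force: [0.6, 0.4, -0.5]
width: -0.0004
gripper_force: 0.0
```

send_rows --motion '[[[0,0,0,0,0,-0.004,0],[0,0,0,0,0,-0.008,0],[0,0,0,0,0,-0.008,0],[0,0,0,0,0,-0.008,0]]]'

```text
clock: 6.07
position: [0.5169, -0.0342, 0.0148]
tool_rot: [0.605, 0.796, -0.0, -0.0]
ft_force: [-0.5, 0.5, 0.4]
width: -0.0003
gripper_force: 0.0
```

send_rows --motion '[[[0,0,0,0,0,-0.004,0],[0,0,0,0,0,-0.008,0],[0,0,0,0,0,-0.008,0],[0,0,0,0,0,-0.008,0]]]'

```text
clock: 6.4
position: [0.5169, -0.0342, 0.0108]
tool_rot: [0.605, 0.796, -0.0, -0.0]
ft_force: [-0.9, -0.0, 0.4]
width: 0.0001
gripper_force: 0.0
```

send_rows --motion '[[[0,0,0,0,0,-0.004,0],[0,0,0,0,0,-0.008,0],[0,0,0,0,0,-0.008,0],[0,0,0,0,0,-0.008,0]]]'

```text
clock: 6.73
position: [0.5169, -0.0342, 0.0068]
tool_rot: [0.605, 0.796, -0.0, -0.0]
ft_force: [0.2, -0.7, 0.4]
width: -0.0
gripper_force: 0.0
```

send_rows --motion '[[[0,0,0,0,0,-0.004,0],[0,0,0,0,0,-0.008,0],[0,0,0,0,0,-0.008,0],[0,0,0,0,0,-0.008,0]]]'

```text
clock: 7.07
position: [0.5169, -0.0342, 0.0028]
tool_rot: [0.605, 0.796, -0.0, -0.0]
ft_force: [-0.6, 0.8, -0.4]
width: 0.0002
gripper_force: 0.0
```

```bash
python3 -c "
from h import *
rep(-.122,0,.025)
w=bot.snapshot('wrist')['color'];p=bot.snapshot('side')['color']
a=cv2.resize(w[120:320,180:380,::-1],(400,400),interpolation=cv2.INTER_CUBIC)
b=cv2.resize(p[140:240,240:340,::-1],(400,400),interpolation=cv2.INTER_CUBIC)
cv2.imwrite('pics/f.png',np.hstack([a,b]))"
```

```text
t 7.0667 pos [ 0.5169 -0.0342  0.0028] track [-1.24e-01 -1.00e-04] F [-0.6  0.8 -0.4] w 0.0002
row turn [ 0.    -0.001 -0.   ] shift [-0.0012  0.0038  0.0444]
```

View pics/f.png

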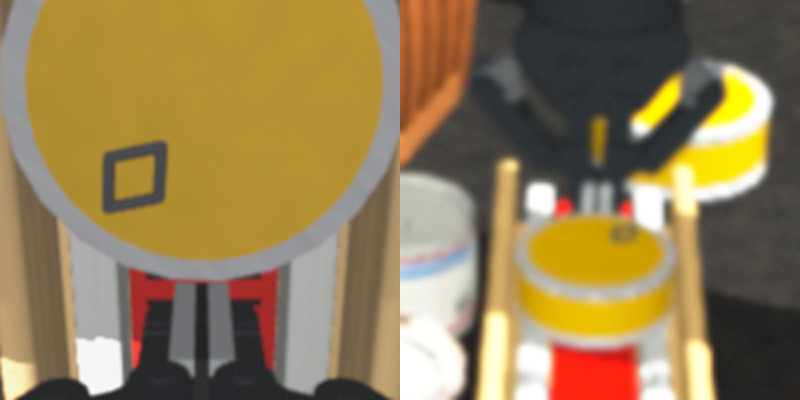

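send_rows --motion '[[[0,0,0,0,0,-0.004,0],[0,0,0,0,0,-0.008,0],[0,0,0,0,0,-0.008,0],[0,0,0,0,0,-0.008,0]]]'

```text
clock: 7.5
position: [0.517, -0.0342, -0.0011]
tool_rot: [0.605, 0.796, -0.0, 0.0]
ft_force: [-0.2, 0.6, 5.1]
width: -0.0001
gripper_force: 2.1
```

send_rows --motion '[[[0,0,0,0,0,-0.004,0],[0,0,0,0,0,-0.004,0],[0,0,0,0,0,-0.004,0]]]'

```text
clock: 7.75
position: [0.517, -0.0342, -0.003]
tool_rot: [0.605, 0.796, -0.0, 0.0]
ft_force: [-1.0, 0.2, 4.5]
width: -0.0004
gripper_force: 2.4
```

Bar contact at TCP z ≈ 0, with about 5 N. I'll press on until the stop is felt.

send_rows --motion '[[[0,0,0,0,0,-0.004,0],[0,0,0,0,0,-0.008,0],[0,0,0,0,0,-0.012,0],[0,0,0,0,0,-0.012,0],[0,0,0,0,0,-0.012,0]]]'

```text
clock: 8.17
position: [0.517, -0.0342, -0.009]
tool_rot: [0.605, 0.796, 0.0, 0.0]
ft_force: [0.3, 0.2, 7.2]
width: -0.0
gripper_force: 3.4
```

send_rows --motion '[[[0,0,0,0,0,-0.004,0],[0,0,0,0,0,-0.004,0],[0,0,0,0,0,-0.004,0]]]'

```text
clock: 8.42
position: [0.5171, -0.0342, -0.0101]
tool_rot: [0.605, 0.796, 0.0, 0.0]
ft_force: [-4.3, 1.2, 27.3]
width: -0.0004
gripper_force: 13.4
```

Stop found at z ≈ -0.0098. I'll ease the preload slightly, then push along the track direction (-0.268, 0.963).

send_rows --motion '[[[0,0,0,0,0,-0.0,0],[0,0,0,0,0,0.0014,0],[0,0,0,-0.0027,0.0096,0.0014,0],[0,0,0,-0.0054,0.0193,0.0014,0],[0,0,0,-0.0081,0.0289,0.0014,0],[0,0,0,-0.0107,0.0385,0.0014,0],[0,0,0,-0.0107,0.0385,0.0014,0]]]'

```text
clock: 9.0
position: [0.5125, -0.0156, -0.0097]
tool_rot: [0.605, 0.796, 0.0, 0.001]
ft_force: [0.5, -2.6, 14.7]
width: 0.0002
gripper_force: 7.4
```

```bash
python3 -c "
from h import *
rep(-.104,0,-.0103)
p=bot.snapshot('side')
r=bot.silhouettes(p,'fish_tin')
for k in r: print(k['xy'],k['conf'])"
```

```text
t 9.0 pos [ 0.5125 -0.0156 -0.0097] track [-0.1048 -0.0008] F [ 0.5 -2.6 14.7] w 0.0002
row turn [0.003 0.004 0.001] shift [-0.002   0.0011 -0.0012]
[323.2, 168.8] 0.77
[380.2, 216.7] 0.57
```

send_rows --motion '[[[0,0,0,-0.0034,0.0116,0,0],[0,0,0,-0.0067,0.0231,0,0],[0,0,0,-0.0101,0.0347,0,0],[0,0,0,-0.0134,0.0462,0,0],[0,0,0,-0.0168,0.0578,0,0],[0,0,0,-0.0201,0.0693,0,0],[0,0,0,-0.0235,0.0809,0,0],[0,0,0,-0.0268,0.0924,0,0]]]'

```text
clock: 9.77
position: [0.4996, 0.0295, -0.0096]
tool_rot: [0.606, 0.796, 0.0, 0.002]
ft_force: [3.9, -12.3, 16.7]
width: -0.0001
gripper_force: 8.3
```

```bash
cat >> h.py <<'E'
def tin():
    p=bot.snapshot('side');c,sn=np.cos(Q[2]),np.sin(Q[2])
    for k in bot.silhouettes(p,'fish_tin'):
        ys,xs=np.nonzero(k['mask'])
        d=(onz(p,k['xy'],.05)-[Q[0],Q[1],0]);print('tin',np.round(k['xy']),k['conf'],'track',(c*d[0]+sn*d[1]).round(4),(-sn*d[0]+c*d[1]).round(4))
    for k in bot.spot_point(p,'fish_tin'):
        d=(onz(p,k['xy'],.03)-[Q[0],Q[1],0]);print('sp',np.round(k['xy']),k['conf'],'track',(c*d[0]+sn*d[1]).round(4),(-sn*d[0]+c*d[1]).round(4))
E
python3 -c "
from h import *
rep(-.056,0,-.0103);tin()"
```

```text
t 9.7667 pos [ 0.4996  0.0295 -0.0096] track [-0.058  -0.0005] F [  3.9 -12.3  16.7] w -0.0001
row turn [0.004 0.006 0.004] shift [-0.0019  0.0035 -0.0014]
tin [290. 225.] 0.92 track -0.0001 0.0028
tin [378. 213.] 0.81 track -0.0485 0.1664
tin [320. 169.] 0.71 track -0.2264 0.0674
sp [310. 178.] 0.74 track -0.2192 0.0472
sp [382. 218.] 0.6 track -0.0643 0.1797
sp [288. 232.] 0.57 track -0.0089 -0.0007
```

send_rows --motion '[[[0,0,0,-0.0034,0.0116,0.0005,0],[0,0,0,-0.0067,0.0231,0.0005,0],[0,0,0,-0.0095,0.0347,0.0005,0],[0,0,0,-0.0124,0.0462,0.0005,0],[0,0,0,-0.0155,0.0578,0.0005,0],[0,0,0,-0.0186,0.0693,0.0005,0],[0,0,0,-0.0217,0.0809,0.0005,0],[0,0,0,-0.0217,0.0809,0.0005,0]]]'

```text
clock: 10.58
position: [0.4881, 0.0714, -0.0095]
tool_rot: [0.605, 0.796, 0.0, 0.001]
ft_force: [1.2, -0.8, 15.7]
width: 0.0001
gripper_force: 7.7
```

```bash
python3 -c "
from h import *
rep(-.004,0,-.0103);tin()
p=bot.snapshot('side')['color'];cv2.imwrite('pics/g.png',cv2.resize(p[160:290,210:370,::-1],(640,520),interpolation=cv2.INTER_CUBIC))"
```

```text
t 10.5833 pos [ 0.4881  0.0714 -0.0095] track [-0.0145 -0.0007] F [ 1.2 -0.8 15.7] w 0.0001
row turn [0.002 0.004 0.001] shift [-0.0069  0.0199 -0.0015]
tin [289. 237.] 0.83 track 0.038 -0.0005
tin [320. 170.] 0.79 track -0.2226 0.0679
tin [382. 215.] 0.75 track -0.0415 0.1735
sp [377. 217.] 0.82 track -0.0664 0.1702
sp [289. 246.] 0.8 track 0.0371 0.0004
sp [308. 180.] 0.6 track -0.2092 0.0412
```

View pics/g.png

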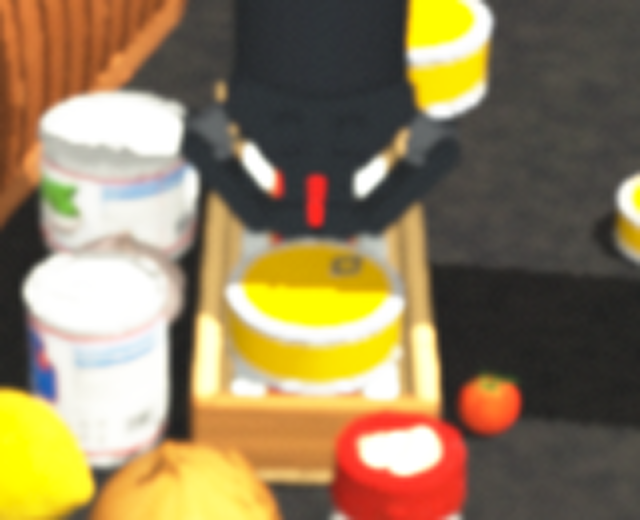

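The tin is flat and past the pins, at crop (315,310), with its centre near +36 mm. I'll push 8 mm more, back off along the track, and then release the bar.

send_rows --motion '[[[0,0,0,-0.0022,0.0077,0,0],[0,0,0,-0.0043,0.0154,0,0],[0,0,0,-0.0043,0.0154,0,0],[0,0,0,-0.0043,0.0154,0,0]]]'

```text
clock: 11.12
position: [0.4861, 0.0786, -0.0095]
tool_rot: [0.605, 0.796, 0.0, 0.001]
ft_force: [2.4, -4.7, 15.1]
width: -0.0001
gripper_force: 7.6
```

```bash
python3 -c "
from h import *
rep(-.015,0,-.0103);tin()"
```

```text
t 11.1167 pos [ 0.4861  0.0786 -0.0095] track [-0.0071 -0.0007] F [ 2.4 -4.7 15.1] w -0.0001
row turn [0.002 0.004 0.002] shift [ 0.003  -0.0157 -0.0015]
tin [320. 172.] 0.81 track -0.2122 0.0669
tin [288. 241.] 0.6 track 0.0485 -0.0014
sp [288. 249.] 0.76 track 0.0451 -0.0015
sp [308. 177.] 0.68 track -0.2245 0.0412
sp [379. 219.] 0.6 track -0.0587 0.1723
```

send_rows --motion '[[[0,0,0,0.0022,-0.0077,0,0],[0,0,0,0.0043,-0.0154,0,0],[0,0,0,0.0064,-0.0231,0,0],[0,0,0,0.0064,-0.0231,0,0],[0,0,0,0.0064,-0.0231,0.004,0],[0,0,0,0.0064,-0.0231,0.008,0],[0,0,0,0.0064,-0.0231,0.012,0],[0,0,0,0.0064,-0.0231,0.016,0]]]'

```text
clock: 11.93
position: [0.4886, 0.0684, -0.0019]
tool_rot: [0.605, 0.797, 0.0, -0.0]
ft_force: [0.8, 2.9, 4.3]
width: -0.0001
gripper_force: 2.2
```

send_rows --motion '[[[0,0,0,0,0,0.006,0],[0,0,0,0,0,0.012,0],[0,0,0,0,0,0.02,0],[0,0,0,0,0,0.05,0],[0,0,0,0,0,0.1,0],[0,0,0,0,0,0.16,0],[0,0,0,0,0,0.24,0],[0,0,0,0,0,0.3,0]]]'

```text
clock: 12.6
position: [0.4882, 0.0674, 0.1505]
tool_rot: [0.605, 0.796, 0.0, 0.0]
ft_force: [0.2, 0.6, 0.7]
width: -0.0004
gripper_force: 0.0
```

```bash
python3 -c "
from h import *
rep(-.015,0,.14);tin()
w=bot.snapshot('wrist')['color'][:,:,::-1];p=bot.snapshot('side')['color']
b=cv2.resize(p[160:300,200:386,::-1],(560,420),interpolation=cv2.INTER_CUBIC)
cv2.imwrite('pics/i.png',cv2.resize(np.hstack([w,b]),(800,300)))"
```

```text
t 12.6 pos [0.4882 0.0674 0.1505] track [-0.0184  0.0004] F [0.2 0.6 0.7] w -0.0004
row turn [0.    0.001 0.001] shift [-0.0011  0.0067 -0.0209]
tin [289. 242.] 0.96 track 0.0508 -0.0002
tin [310. 172.] 0.8 track -0.2101 0.0458
sp [290. 248.] 0.95 track 0.0403 0.0016
sp [306. 174.] 0.59 track -0.241 0.0378
```

View pics/i.png

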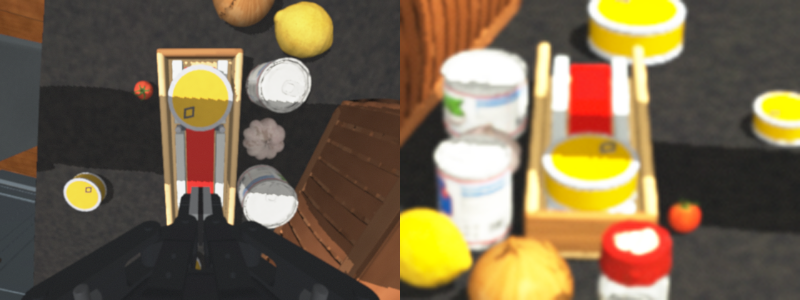

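The tin lies flat in the end bay at wrist view (200,97). Both pins show behind it at (182,127) and (220,127), the bystanders are in place, and the gripper is clear. Handing in.

```bash
python3 -c "
from rig import bot
print(bot.sign_off())"
```

```text
the job is handed in; nothing more can be done
None
```

The job is handed in: the middle-sized yellow tin lies flat in the end bay with the bar released and both pins behind it, and nothing else was moved; it took about 12.6 s and no verdict came back.

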